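# Shut the filter drawer and hold down the extractor's recessed reset

### The job

The bench dust extractor has just had its fresh filter put in: push its filter drawer fully home, then take the steel pin punch from the tool block, reach its pin down through the collared round hole in the extractor's top and gently press the recessed reset button all the way down. Finish while still gripping the punch and holding the button down with it; do not let go. Leave the other tools in the block and everything else on the bench where it is.

Things in the scene. Friction and masses are not known exactly. Their poses are not given: they have to be found in the camera images.
- extractor: bench dust extractor, fixed grey box 260 (x) x 320 (y) x 170 mm high. Origin: centre of its underside; its front, with the drawer, looks to its -x. On its flat top, in a row 80 mm ahead (-x) of the middle: rocker switch (y -110), speed knob (y -45, 14 mm tall), lamp (y +15), collared reset hole (y +85). Carrying handle 27 mm tall along the rear edge; hose spigot sticks out 45 mm on its -y side
- filter_drawer (a joint): how far the filter drawer stands open, m: 0 = fully home against its stop, at most 0.11; it slides out along the extractor's -x. It stays where it is left; about 2 N pushes it
- drawer_pull (a point): centre of the drawer's bar pull: a level steel bar about 110 mm long along the extractor's y, 11 mm thick, 122 mm above the bench, 35 mm off the drawer's front panel (300 mm wide, 56 mm high, overlapping the housing's front by its 13 mm thickness when shut). It moves with the drawer; with the drawer home it is 178 mm ahead (-x) of the extractor's origin
- reset_hole (a point): centre of the mouth of the reset hole, on the rim of a 3 mm raised aluminium collar (21 mm across) on the extractor's top, 173 mm above the bench. The hole is round, 12 mm across, vertical; the button's 11 mm pale flat cap lies 18 mm below this point. Axes as the extractor's, z up
- reset_button (a joint): travel of the reset button, m: 0 = up, 0.005 = all the way down on a solid stop. Spring: 2 N starts it, 6 N has it fully down; it comes up again when let go
- tool_block: plain wooden tool block fixed to the bench, 190 (its x) x 60 (its y) x 75 mm high, origin at the centre of its underside. Three vertical holes 8 mm wide in a row along its x, 55 mm apart, the middle one at its centre; each holds a tool by its shoulder, shank in the hole; any tool may be in any hole
- punch_mid (a point): middle of the pin punch's body, on its axis. The punch stands upright in the block: a bare steel cylinder 14 mm across, 75 mm tall above the block (slimmest of the three tools, flat on top), with a pin 5 mm across and 55 mm long below it, blunt at the tip. z runs from tip to head. The body's lower end rests on the block's top, 37.5 mm below this point; about 90 g
- punch: the pin punch; origin at the blunt tip of its pin, z along the punch towards its head; 130 mm long over all
- punch_tip (a point): the blunt tip of the punch's pin, 92.5 mm below punch_mid along its axis
- awl_mid (a point): middle of the awl standing in the block: brass ferrule and bulbous wooden handle up to 32 mm across, 74 mm tall above the block. Leave it
- screwdriver_mid (a point): middle of the screwdriver standing in the block: black handle 27 mm across, 77 mm tall above the block. Leave it
- sanding_block_mid (a point): middle of a cork sanding block 64 x 112 x 28 mm lying on the bench. Leave it
- offcut_mid (a point): middle of a laminated wood offcut 55 x 150 x 25 mm lying on the bench. Leave it
- glue_jar_mid (a point): middle of a clear jar with a white lid, 90 mm across, 115 mm tall. Leave it
- tumbler_mid (a point): middle of a steel tumbler, 70 mm across, 146 mm tall. Leave it
- f_clamp_mid (a point): middle of the bar of an F-clamp lying flat, 360 mm bar, 26 mm thick. Leave it
- hammer_mid (a point): point on the handle of a hammer lying on the bench, about 260 mm long. Leave it

How it is judged:
By the outcome, as a careful person would: the job done as asked, in the order asked, and still so for the second after the job is handed in, while the arm keeps its last pose, push and grip.
It also fails if it takes over 54 s, if anything falls off the work surface, if the arm or the gripper's body presses on something with over 40 N, if the wrist force passes 120 N, or if a joint passes its speed limit or range.

### The arm

A 7-joint arm with a two-finger parallel gripper is mounted at the origin on the work surface. World frame = base frame: x ahead of the robot, y to its left, z up, the work surface at z = 0. Lengths are in mm, angles in rad, forces in N, time in s.
With the tool pointing down it reaches from about 400 to 875 mm from the base axis. Payload 4.4 kg.
Tool frame: the origin (TCP) lies at the very end of the fingers, on their centre line; the grasp point (between the pads) lies 19 mm behind it; y points along the fingers, z is the direction in which the jaws open and shut, and the axes are right-handed (so a half turn about y gives the same grasp; the last joint's range is limited). The gripper opens to 85 mm and grips with 20 to 120 N. Pads are 22 mm wide; open, the fingers measure 114 mm over their backs; the gripper's body (76 mm by 85 mm) begins 54 mm behind the grasp point. The pads swing forward as they close: fully open they stand 13 mm farther back than shut.
Start: joints at [1.181, 0.628, 0.038, 1.517, -0.027, 0.996, -0.02], TCP at [206.839, -616.227, 231.313] pointing down, gripper open.
Joint ranges: [-3.06, 3.06], [-0.37, 2.12], [-1.25, 1.32], [0.18, 2.47], [-1.1, 4.24], [0.23, 1.98], [-2.94, 2.94]. Speed limits (rad/s): [2.57, 2.57, 3.14, 3.14, 3.14, 3.14, 3.14].

### API

Orientations are given as [roll, pitch, yaw] about the fixed x, y, z axes, in that order (R = Rz(yaw) Ry(pitch) Rx(roll)).
In Python, from cell import read_state, get_image, finish_job gives the robot as it stands. The module is installed in compiled form; this text tells all that it offers.
- The arm moves only by the tool servo_tool, never from a script. Its argument "increments" is a list of rows, each an object of numbers: "dx", "dy", "dz": the shift along the world's x, y, z in cm; "ax", "ay", "az": the turn, a rotation vector about the world's x, y, z in rad; "claw": the closure, from -1 (fully open) to 1 (shut). A call has 1 to 8 rows; each row is the pose to reach, as a shift and turn from the pose commanded when the call began; what a row does not reach only later rows make up. A row lasts 1/12 s, in which the tool goes at most 41.7 mm and 7.16 degrees, less where a joint would pass 70% of its speed; a pose out of reach is approached as far as the arm can. A call with a gripper value outside its range is refused whole. The fingers move at their own pace and stop on an object; the grip force is fixed at half the most. Time passes only in rows, so rows that repeat a pose let the fingers close. It gives the time, the measured TCP pose, the force and the opening at its end, in the units of the state.
- read_state(): the state, without advancing time (a new reading comes with each control period).
- get_image(name): name is "side" or "top" or "wrist"; returns a dict with "color" (400x640x3 uint8, red, green, blue), "fov_y" (degrees; the focal length in pixels is half the picture's height over the tangent of half this angle, whatever the lens; pixels are square), "cx", "cy" (the principal point, pixels), "R" (3x3) and "t" (3): a world point X has camera coordinates R X + t. Camera axes: x right, y down, z forward; pixel columns grow to the right and rows downward; lengths in mm; the calibration is good to about 2 mm. A picture is of the moment at which its call begins. There is no depth.
- finish_job(): hands the job in, once; it reports no verdict.
The state is a dict: "clock": time; "qpos": joint angles; "qd": joint speeds; "tau": joint torques, N m; "eef_pos": TCP position; "tool_rot": TCP orientation; "force": force on the tool from outside, world axes, zero at the start; "torque": the same for the moment, N m; "width": finger opening in mm.
Only numpy, scipy, OpenCV 4.12 (cv2) and the standard library are available. Lean on these libraries where they do the work, as an engineer would, in place of code of your own. Each camera call takes 0.05 s, during which the arm holds its last target.

## Working session

There is one attempt and no reset: what is moved stays moved. The work goes in short steps, Python scripts to look and compute and a tool call to move; the robot and the scene stay as the last step left them, time stands still between calls to the robot, and variables do not carry over. Pictures are saved under pics/ and viewed, and the job is handed in when it is done.

Besides the shell and the picture viewer there is one more tool, called after "Request:" as name([rows], argument=value, ...), one row to a line, values as JSON. servo_tool: Moves the arm, as the interface text tells. Its arguments: {"type":"object","properties":{"increments":{"type":"array","items":{"type":"object","properties":{"dx":{"type":"number"},"dy":{"type":"number"},"dz":{"type":"number"},"ax":{"type":"number"},"ay":{"type":"number"},"az":{"type":"number"},"claw":{"type":"number"}}}}},"required":["increments"]}

```bash
mkdir -p pics
cat > h.py <<'E'
import numpy as np, cv2
from cell import read_state,get_image
def snap(n,tag):
    d=get_image(n); cv2.imwrite(f'pics/{tag}.png',d['color'][:,:,::-1])
    np.savez(f'pics/{tag}.npz',**{k:np.array(v) for k,v in d.items()}); return d
def load(tag): return dict(np.load(f'pics/{tag}.npz'))
def f(d): return 200/np.tan(np.radians(float(d['fov_y']))/2)
def ray(d,u,v):
    c=-d['R'].T@d['t']; r=d['R'].T@np.array([(u-d['cx'])/f(d),(v-d['cy'])/f(d),1]); return c,r/np.linalg.norm(r)
def onz(d,u,v,z):
    c,r=ray(d,u,v); return c+r*(z-c[2])/r[2]
def proj(d,X):
    p=d['R']@np.array(X,float)+d['t']; return p[:2]/p[2]*f(d)+np.array([d['cx'],d['cy']])
def crop(tag,x0,y0,x1,y1,s,out):
    im=cv2.imread(f'pics/{tag}.png')[y0:y1,x0:x1]; cv2.imwrite(f'pics/{out}.png',cv2.resize(im,None,fx=s,fy=s,interpolation=cv2.INTER_CUBIC))
def st():
    s=read_state()
    for k in ['clock','qpos','eef_pos','tool_rot','force','torque','width']: print(k,np.round(s[k],3))
E
python3 - <<'E'
from h import *
for n in ['side','top','wrist']:
    d=snap(n,n+'0'); print(n,f(d),d['cx'],d['cy'],-d['R'].T@d['t'],d['R'][2])
st()
E
```

```text
side 421.6808242073625 326.7723353611114 200.90544238606012 [-14.39565958 781.30305887 771.90682637] [ 0.49681176 -0.67459876 -0.54598038]
top 421.39938984556665 317.32889908074714 202.55463032884919 [ 374.60567697   30.26427106 1279.66944519] [ 0.16734535 -0.00966736 -0.98585094]
wrist 332.91055086792227 320.5684473313222 195.25038626415372 [ 284.99896339 -588.92178941  372.95636115] [-0.29884993 -0.09926506 -0.94912337]
clock 0.15
qpos [ 1.181  0.629  0.038  1.518 -0.027  0.996 -0.02 ]
eef_pos [ 206.693 -615.763  230.575]
tool_rot [-1.572 -0.    -2.818]
force [-0.365 -0.036 -0.257]
torque [ 0.016 -0.029  0.025]
width 85.2
```

View pics/side0.png

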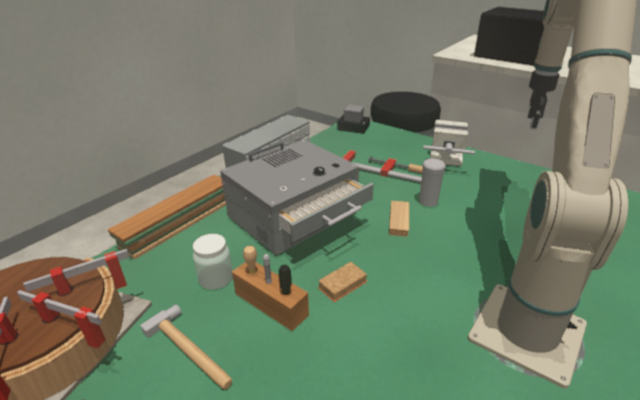

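View pics/top0.png

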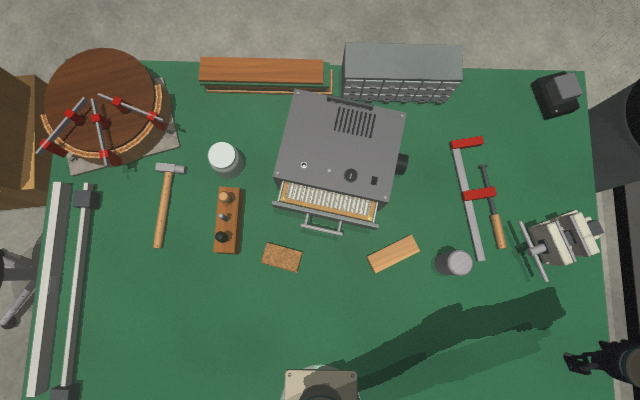

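View pics/wrist0.png

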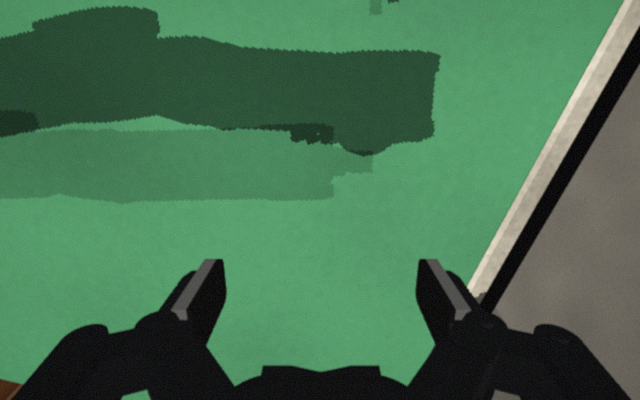

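The side and top views show the extractor with its drawer open (pull near (322,230) in top), and the tool block left of it. The awl, punch and screwdriver are at about (225,196), (223,216) and (222,237). I'll enlarge these areas.

Run:
```python
from h import *
crop('top0',195,80,425,280,3.4,'t_a'); crop('side0',190,110,390,340,2.6,'s_a'); crop('top0',205,180,255,260,7,'t_b')
```

```text
(no output)
```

View pics/t_a.png

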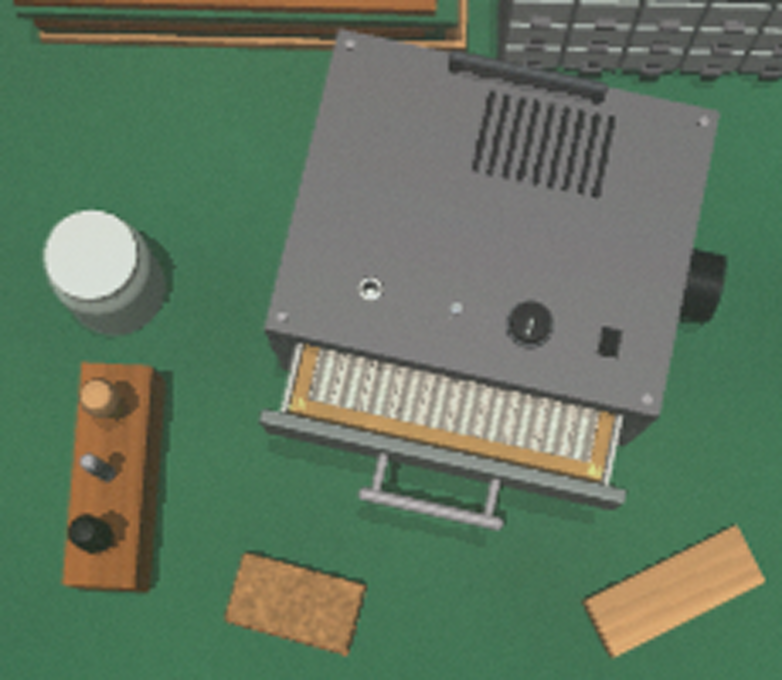

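View pics/s_a.png

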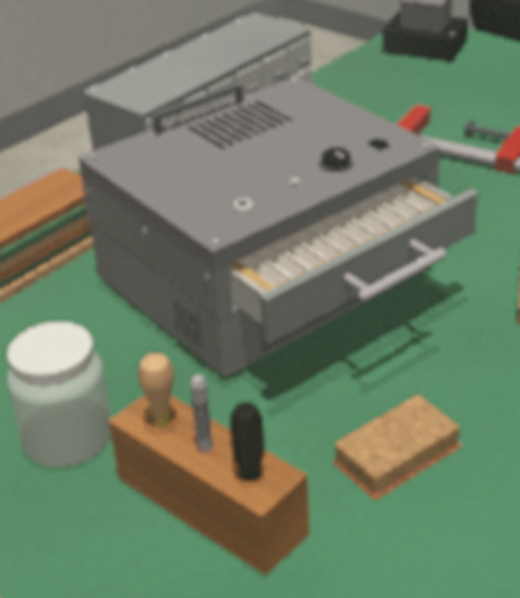

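View pics/t_b.png

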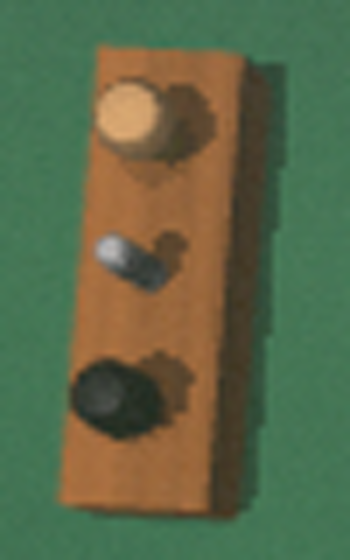

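Run:
```python
from h import *
d=load('top0')
A=lambda x,y:((x+.5)/3.4-.5+195,(y+.5)/3.4-.5+80)
B=lambda x,y:((x+.5)/7-.5+205,(y+.5)/7-.5+180)
S=lambda x,y:((x+.5)/2.6-.5+190,(y+.5)/2.6-.5+110)
C=np.array([onz(d,*A(*p),170) for p in [(338,30),(719,113),(657,413),(267,330)]])
print('corners',C.round(0)); m=C.mean(0)
ex=(C[0]+C[1]-C[2]-C[3]); print('ctr',m,'yaw',np.arctan2(ex[1],ex[0]),np.arctan2(-(C[1]-C[0])[0]*-1, -(C[1]-C[0])[1]))
yaw=np.arctan2(ex[1],ex[0]);c,s=np.cos(yaw),np.sin(yaw);R=np.array([[c,-s],[s,c]])
print('hole pred',m[:2]+R@[-80,85])
h=onz(d,*A(370,289),173);print('hole top',h)
e=load('side0'); print('hole side',onz(e,*S(243,204),173))
b=[onz(d,*A(*p),126) for p in [(362,494),(500,523)]];print('bar',b,(b[0]+b[1])/2)
print('in ext frame',R.T@((b[0]+b[1])/2-m)[:2])
b=[onz(e,*S(*p),125) for p in [(364,290),(440,254)]];print('bar side',b,(b[0]+b[1])/2,R.T@((b[0]+b[1])/2-m)[:2])
K=np.array([onz(d,*B(*p),75) for p in [(98,47),(245,53),(210,510),(60,503)]]);print('block',K.round(0),K.mean(0)); v=K[0]-K[3];print('yaw',np.arctan2(v[1],v[0]))
print('head top',onz(d,*B(110,247),150),'base',onz(d,*B(152,277),75))
print('head side',onz(e,*S(198,380),150),'base',onz(e,*S(204,446),75))
print('awl top',onz(d,*B(128,113),149),'sd',onz(d,*B(98,393),152))
```

```text
corners [[ 885.   91.  170.]
 [ 821. -223.  170.]
 [ 571. -169.  170.]
 [ 631.  140.  170.]]
ctr [727.01854115 -40.45364958 170.        ] yaw -0.20005574529291656 -0.20274085370559575
hole pred [665.50563802  58.7489852 ]
hole top [665.61544722  58.83457273 173.        ]
hole side [664.48226492  60.07507361 173.        ]
bar [array([507.0514051 ,  62.36486269, 126.        ]), array([485.78546377, -49.57262896, 126.        ])] [496.41843443   6.39611686 126.        ]
in ext frame [-2.35311075e+02  8.96039087e-02]
bar side [array([510.43516303,  56.00496037, 125.        ]), array([483.68898046, -43.73628394, 125.        ])] [497.06207174   6.13433821 125.        ] [-2.34628253e+02 -3.90475438e-02]
block [[621. 307.  75.]
 [620. 246.  75.]
 [431. 250.  75.]
 [432. 311.  75.]] [526.00835702 278.44676304  75.        ]
yaw -0.023485050706272523
head top [527.20637642 280.31089912 150.        ] base [525.27966313 279.02094466  75.        ]
head side [528.23555651 276.42205903 150.        ] base [526.68657665 279.04287512  75.        ]
awl top [580.00672281 276.56312873 149.        ] sd [470.68016311 281.2175544  152.        ]
```

Bar pull is at about (497,6,122), with the drawer about 57 mm open. The hole is at (665,59) and the punch at (526,279). I'll swing over with the claw shut.

Request:
servo_tool([
  {"dx":3,"dy":2.7,"dz":0.3,"az":0.12,"claw":1},
  {"dx":6,"dy":5.4,"dz":0.6,"az":0.24,"claw":1},
  {"dx":9,"dy":8.1,"dz":0.9,"az":0.36,"claw":1},
  {"dx":12,"dy":10.8,"dz":1.2,"az":0.48,"claw":1},
  {"dx":15,"dy":13.5,"dz":1.5,"az":0.6,"claw":1},
  {"dx":18,"dy":16.2,"dz":1.8,"az":0.72,"claw":1},
  {"dx":21,"dy":18.9,"dz":2,"az":0.84,"claw":1},
  {"dx":24,"dy":21.6,"dz":2,"az":0.96,"claw":1},
])

```text
invalid input at $.increments[0]: expected keys dx, dy, dz, ax, ay, az, claw
```

Request:
servo_tool([
  {"dx":0,"dy":4,"az":0.12,"claw":1},
  {"dx":0,"dy":8,"az":0.24,"claw":1},
  {"dx":0,"dy":12,"az":0.36,"claw":1},
  {"dx":0,"dy":16,"az":0.48,"claw":1},
  {"dx":0,"dy":20,"az":0.6,"claw":1},
  {"dx":0,"dy":24,"az":0.72,"claw":1},
  {"dx":0,"dy":28,"az":0.84,"claw":1},
  {"dx":0,"dy":32,"az":0.96,"claw":1},
])

```text
invalid input at $.increments[0]: expected keys dx, dy, dz, ax, ay, az, claw
```

Request:
servo_tool([
  {"dx":3,"dy":2.7,"dz":0.3,"ax":0,"ay":0,"az":0.12,"claw":1},
  {"dx":6,"dy":5.4,"dz":0.6,"ax":0,"ay":0,"az":0.24,"claw":1},
  {"dx":9,"dy":8.1,"dz":0.9,"ax":0,"ay":0,"az":0.36,"claw":1},
  {"dx":12,"dy":10.8,"dz":1.2,"ax":0,"ay":0,"az":0.48,"claw":1},
  {"dx":15,"dy":13.5,"dz":1.5,"ax":0,"ay":0,"az":0.6,"claw":1},
  {"dx":18,"dy":16.2,"dz":1.8,"ax":0,"ay":0,"az":0.72,"claw":1},
  {"dx":21,"dy":18.9,"dz":2,"ax":0,"ay":0,"az":0.84,"claw":1},
  {"dx":24,"dy":21.6,"dz":2,"ax":0,"ay":0,"az":0.96,"claw":1},
])

```text
clock: 0.82
eef_pos: [448.1, -398.9, 251.8]
tool_rot: [-1.57, -0.0, -1.852]
force: [-0.2, -0.8, -0.7]
width: -0.1
```

Request:
servo_tool([
  {"dx":0,"dy":3,"dz":0,"ax":0,"ay":0,"az":0.12,"claw":1},
  {"dx":0,"dy":6,"dz":0,"ax":0,"ay":0,"az":0.24,"claw":1},
  {"dx":0,"dy":9,"dz":0,"ax":0,"ay":0,"az":0.36,"claw":1},
  {"dx":0,"dy":12,"dz":0,"ax":0,"ay":0,"az":0.48,"claw":1},
  {"dx":0,"dy":15,"dz":0,"ax":0,"ay":0,"az":0.6,"claw":1},
  {"dx":0,"dy":18,"dz":0,"ax":0,"ay":0,"az":0.72,"claw":1},
  {"dx":0,"dy":21,"dz":0,"ax":0,"ay":0,"az":0.84,"claw":1},
  {"dx":0,"dy":24,"dz":0,"ax":0,"ay":0,"az":0.96,"claw":1},
])

```text
clock: 1.48
eef_pos: [446.4, -158.9, 251.3]
tool_rot: [-1.571, 0.0, -0.892]
force: [-0.2, 1.0, 0.4]
width: 0.1
```

Request:
servo_tool([
  {"dx":0,"dy":3,"dz":0,"ax":0,"ay":0,"az":0.12,"claw":1},
  {"dx":0,"dy":6,"dz":-1.5,"ax":0,"ay":0,"az":0.24,"claw":1},
  {"dx":0,"dy":9,"dz":-4,"ax":0,"ay":0,"az":0.36,"claw":1},
  {"dx":0,"dy":12,"dz":-6,"ax":0,"ay":0,"az":0.48,"claw":1},
  {"dx":0,"dy":15,"dz":-8,"ax":0,"ay":0,"az":0.6,"claw":1},
  {"dx":0,"dy":17.4,"dz":-10,"ax":0,"ay":0,"az":0.69,"claw":1},
  {"dx":0,"dy":17.4,"dz":-13,"ax":0,"ay":0,"az":0.69,"claw":1},
  {"dx":0,"dy":17.4,"dz":-14,"ax":0,"ay":0,"az":0.69,"claw":1},
])

```text
clock: 2.15
eef_pos: [445.1, 15.4, 108.7]
tool_rot: [-1.571, 0.004, -0.204]
force: [-0.2, -0.6, -0.8]
width: -0.1
```

Run:
```python
from h import *
st(); snap('side','side1'); snap('wrist','wrist1'); crop('side1',190,60,450,260,3,'s1a')
```

```text
clock 2.15
qpos [ 0.279  0.609 -0.543  2.17   0.629  0.524  0.622]
eef_pos [445.143  15.413 108.673]
tool_rot [-1.571  0.004 -0.204]
force [-0.219 -0.644 -0.773]
torque [-0.055  0.034  0.038]
width -0.074
```

View pics/s1a.png

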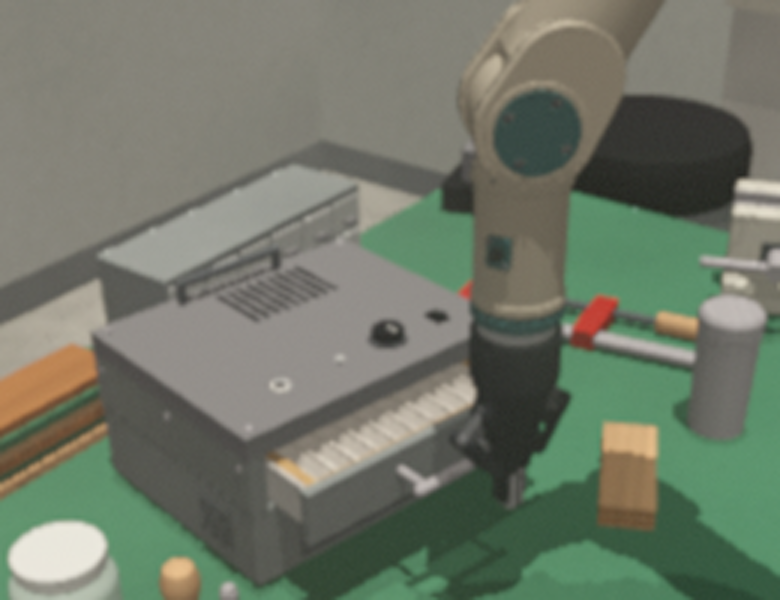

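View pics/wrist1.png

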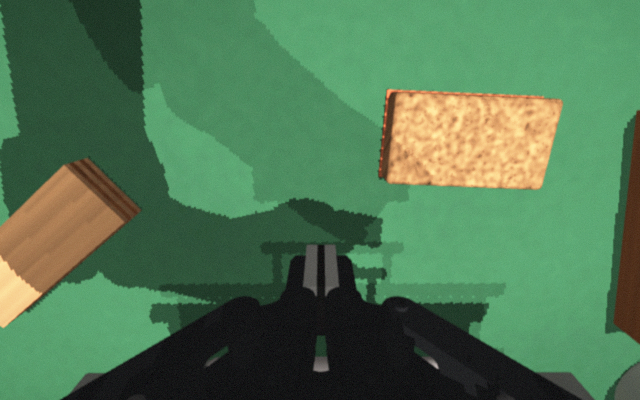

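The shut fingers are in front of the bar centre and clear of everything else. I'll push along the extractor's +x.

Request:
servo_tool([
  {"dx":2,"dy":-0.4,"dz":0,"ax":0,"ay":0,"az":0,"claw":1},
  {"dx":3,"dy":-0.6,"dz":0,"ax":0,"ay":0,"az":0,"claw":1},
  {"dx":3.8,"dy":-0.76,"dz":0,"ax":0,"ay":0,"az":0,"claw":1},
  {"dx":4.6,"dy":-0.92,"dz":0,"ax":0,"ay":0,"az":0,"claw":1},
  {"dx":5.4,"dy":-1.08,"dz":0,"ax":0,"ay":0,"az":0,"claw":1},
  {"dx":6.2,"dy":-1.24,"dz":0,"ax":0,"ay":0,"az":0,"claw":1},
  {"dx":7.0,"dy":-1.4,"dz":0,"ax":0,"ay":0,"az":0,"claw":1},
  {"dx":7.8,"dy":-1.56,"dz":0,"ax":0,"ay":0,"az":0,"claw":1},
])

```text
clock: 2.92
eef_pos: [525.3, -2.2, 111.5]
tool_rot: [-1.571, 0.0, -0.208]
force: [-2.4, 0.9, 1.3]
width: 0.2
```

Request:
servo_tool([
  {"dx":0.3,"dy":-0.06,"dz":0,"ax":0,"ay":0,"az":0,"claw":1},
  {"dx":0.5,"dy":-0.1,"dz":0,"ax":0,"ay":0,"az":0,"claw":1},
])

```text
clock: 3.08
eef_pos: [530.4, -3.2, 111.2]
tool_rot: [-1.571, -0.0, -0.208]
force: [-2.2, -0.1, 1.4]
width: 0.5
```

Request:
servo_tool([
  {"dx":0.2,"dy":-0.04,"dz":0,"ax":0,"ay":0,"az":0,"claw":1},
  {"dx":0.3,"dy":-0.06,"dz":0,"ax":0,"ay":0,"az":0,"claw":1},
])

```text
clock: 3.25
eef_pos: [532.7, -3.6, 111.2]
tool_rot: [-1.571, 0.001, -0.208]
force: [-2.7, 0.2, 1.6]
width: -0.1
```

Request:
servo_tool([
  {"dx":0.15,"dy":-0.03,"dz":0,"ax":0,"ay":0,"az":0,"claw":1},
])

```text
clock: 3.33
eef_pos: [533.8, -3.8, 111.2]
tool_rot: [-1.571, 0.001, -0.208]
force: [-2.4, 0.2, 1.6]
width: 0.1
```

Request:
servo_tool([
  {"dx":0.15,"dy":-0.03,"dz":0,"ax":0,"ay":0,"az":0,"claw":1},
])

```text
clock: 3.42
eef_pos: [535.4, -4.2, 111.2]
tool_rot: [-1.571, 0.001, -0.208]
force: [-5.5, 0.7, 0.6]
width: -0.4
```

Request:
servo_tool([
  {"dx":0.15,"dy":-0.03,"dz":0,"ax":0,"ay":0,"az":0,"claw":1},
])

```text
clock: 3.5
eef_pos: [535.4, -4.2, 111.1]
tool_rot: [-1.572, 0.004, -0.208]
force: [-8.5, 0.8, 5.8]
width: 0.2
```

Request:
servo_tool([
  {"dx":0.1,"dy":-0.02,"dz":0,"ax":0,"ay":0,"az":0,"claw":1},
])

```text
clock: 3.58
eef_pos: [535.4, -4.2, 111.1]
tool_rot: [-1.573, 0.005, -0.207]
force: [-10.7, 1.8, 7.4]
width: -0.0
```

Solid stop: the force rises with no further motion. I'll back off, rise, and go over the punch with the claw opening.

Request:
servo_tool([
  {"dx":-2,"dy":0.4,"dz":0,"ax":0,"ay":0,"az":0,"claw":1},
  {"dx":-5,"dy":1,"dz":1,"ax":0,"ay":0,"az":0,"claw":1},
  {"dx":-5,"dy":1,"dz":4.5,"ax":0,"ay":0,"az":0,"claw":0},
  {"dx":-5,"dy":2,"dz":8.5,"ax":0,"ay":0,"az":0.05,"claw":-1},
  {"dx":-5,"dy":5,"dz":11,"ax":0,"ay":0,"az":0.1,"claw":-1},
  {"dx":-4.5,"dy":9,"dz":12,"ax":0,"ay":0,"az":0.15,"claw":-1},
  {"dx":-4,"dy":13,"dz":12,"ax":0,"ay":0,"az":0.185,"claw":-1},
  {"dx":-3.5,"dy":17,"dz":12,"ax":0,"ay":0,"az":0.185,"claw":-1},
])

```text
clock: 4.25
eef_pos: [505.1, 167.2, 232.9]
tool_rot: [-1.569, -0.005, -0.023]
force: [0.5, -0.2, 1.1]
width: 72.4
```

Run:
```python
from h import *
st(); snap('top','top2'); crop('top2',195,80,425,280,3.4,'t2a')
```

```text
clock 4.25
qpos [ 0.127  0.547 -0.754  1.835  0.46   0.937  0.715]
eef_pos [505.055 167.185 232.937]
tool_rot [-1.569 -0.005 -0.023]
force [ 0.531 -0.172  1.111]
torque [-0.05  -0.098 -0.027]
width 72.409
```

View pics/t2a.png

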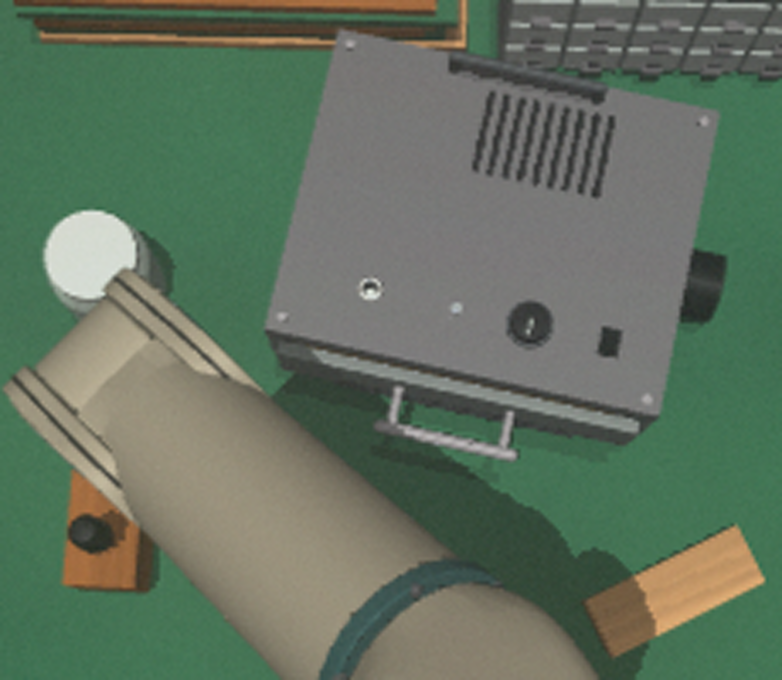

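The drawer looks fully shut: the front panel is flush, with the bar at (447,440) in the crop. Moving over the punch.

Request:
servo_tool([
  {"dx":0.7,"dy":3.7,"dz":0,"ax":0,"ay":0,"az":0,"claw":-1},
  {"dx":1.4,"dy":7.4,"dz":0,"ax":0,"ay":0,"az":0,"claw":-1},
  {"dx":2.1,"dy":11.1,"dz":-1,"ax":0,"ay":0,"az":0,"claw":-1},
  {"dx":2.1,"dy":11.1,"dz":-3,"ax":0,"ay":0,"az":0,"claw":-1},
  {"dx":2.1,"dy":11.1,"dz":-3,"ax":0,"ay":0,"az":0,"claw":-1},
  {"dx":2.1,"dy":11.1,"dz":-3,"ax":0,"ay":0,"az":0,"claw":-1},
])

```text
clock: 4.8
eef_pos: [524.1, 276.3, 200.4]
tool_rot: [-1.572, 0.001, -0.022]
force: [-0.3, -0.1, -0.0]
width: 85.5
```

Run:
```python
from h import *
st(); d=snap('wrist','wrist3'); snap('side','side3'); crop('side3',190,60,450,340,2.1,'s3a')
print(proj(d,[526.3,278.7,150]),proj(d,[526.3,278.7,75]))
```

```text
clock 4.8
qpos [-0.103  0.668 -0.704  1.703  0.509  0.964  0.549]
eef_pos [524.133 276.255 200.449]
tool_rot [-1.572e+00  1.000e-03 -2.200e-02]
force [-0.252 -0.118 -0.026]
torque [ 0.043  0.05  -0.005]
width 85.483
[322.80363255 221.76113143] [322.38849472 187.02484381]
```

View pics/wrist3.png

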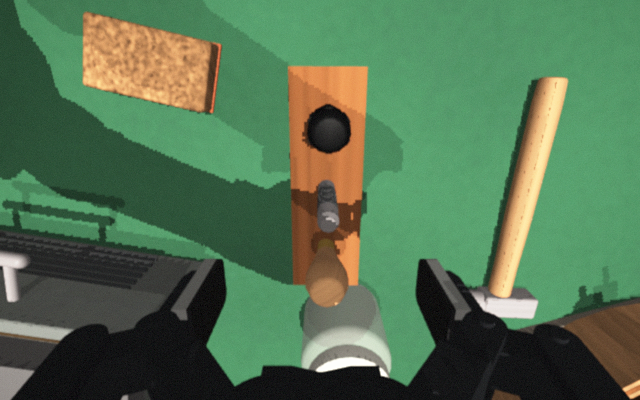

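View pics/s3a.png

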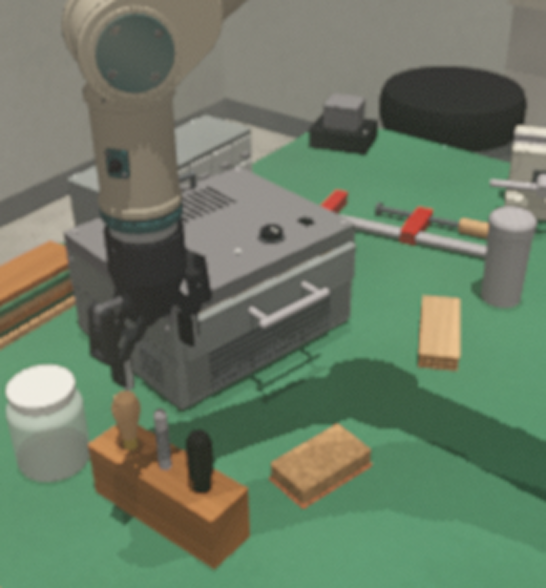

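Run:
```python
from h import *
d=load('wrist3'); e=load('side3')
crop('wrist3',270,60,390,320,3,'w3a'); crop('side3',225,180,300,330,4,'s3b')
print(-d['R'].T@d['t'])
print('tcp in side',proj(e,[524,276.3,200.4]),'tcp in wrist',proj(d,[524,276.3,200.4]))
print('block corners wrist',[proj(d,p).round(1) for p in [(621,307,75),(620,246,75),(431,250,75),(432,311,75)]])
```

```text
[444.95037499 279.42475062 343.03414461]
tcp in side [265.438469   238.85979516] tcp in wrist [318.21105646 258.23042476]
block corners wrist [array([354.9, 283.9]), array([289.3, 284.1]), array([281.7,  66.5]), array([362.8,  66. ])]
```

View pics/w3a.png

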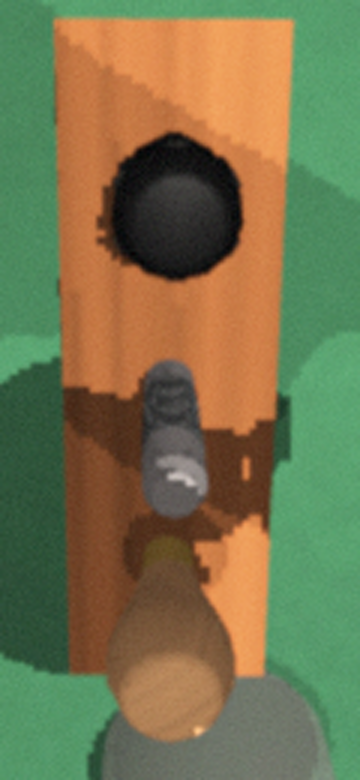

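View pics/s3b.png

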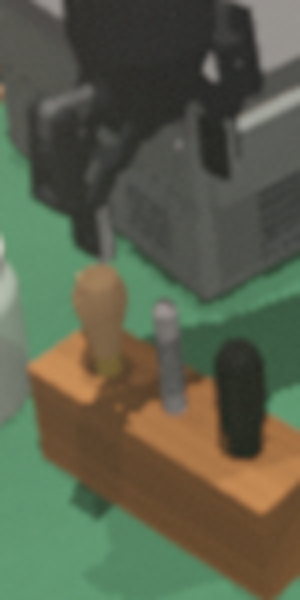

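The punch is the middle tool, with its head at (329,220) in the wrist view. Relative to the fingers it lies about 4 mm toward +y. I'll correct that and descend.

Request:
servo_tool([
  {"dx":0.2,"dy":0.4,"dz":-1,"ax":0,"ay":0,"az":0,"claw":-1},
  {"dx":0.2,"dy":0.4,"dz":-3,"ax":0,"ay":0,"az":0,"claw":-1},
  {"dx":0.2,"dy":0.4,"dz":-5,"ax":0,"ay":0,"az":0,"claw":-1},
  {"dx":0.2,"dy":0.4,"dz":-7,"ax":0,"ay":0,"az":0,"claw":-1},
  {"dx":0.2,"dy":0.4,"dz":-9,"ax":0,"ay":0,"az":0,"claw":-1},
  {"dx":0.2,"dy":0.4,"dz":-10,"ax":0,"ay":0,"az":0,"claw":-1},
  {"dx":0.2,"dy":0.4,"dz":-10.4,"ax":0,"ay":0,"az":0,"claw":-1},
  {"dx":0.2,"dy":0.4,"dz":-10.4,"ax":0,"ay":0,"az":0,"claw":-1},
])

```text
clock: 5.57
eef_pos: [526.4, 280.1, 96.9]
tool_rot: [-1.571, 0.001, -0.023]
force: [0.1, 0.1, 0.5]
width: 85.4
```

Run:
```python
from h import *
st(); d=snap('wrist','wrist4'); snap('side','side4'); crop('side4',215,130,315,330,3,'s4a');snap('top','top4')
```

```text
clock 5.567
qpos [-0.165  0.797 -0.612  1.775  0.628  0.774  0.448]
eef_pos [526.38  280.119  96.872]
tool_rot [-1.571e+00  1.000e-03 -2.300e-02]
force [0.132 0.091 0.458]
torque [-0.005 -0.031  0.041]
width 85.425
```

View pics/wrist4.png

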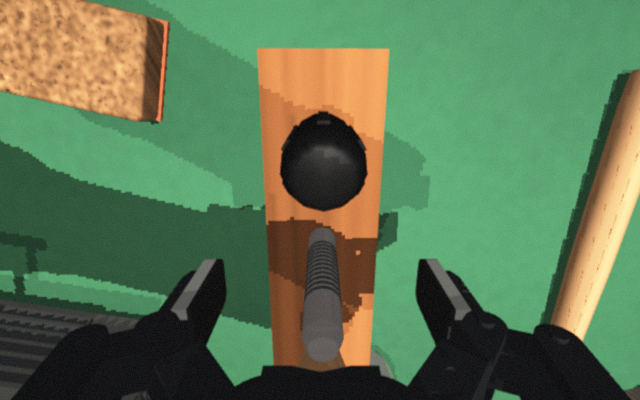

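View pics/s4a.png

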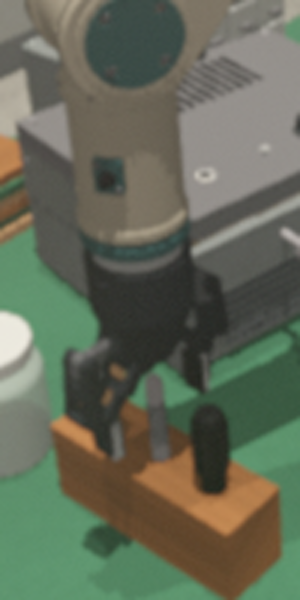

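Run:
```python
from h import *
d=load('wrist4')
for z in (150,97,75): print(z,proj(d,[526.4,280.3,z]),proj(d,[531.4,280.3,z]))
crop('wrist4',200,200,440,390,3.3,'w4a')
```

```text
150 [317.4911452  338.26808128] [317.88602644 350.4299444 ]
97 [318.56483343 258.67509748] [318.82641934 267.82704642]
75 [318.83522995 238.63048376] [319.06456891 246.90829575]
```

View pics/w4a.png

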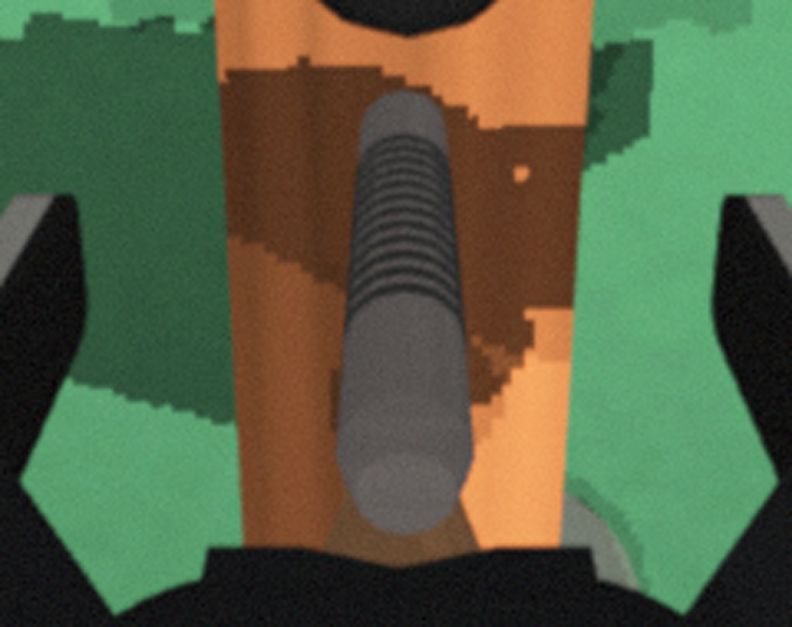

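The punch is centred between the fingers, its head at (323,349) against a finger midline near 321. Closing.

Request:
servo_tool([
  {"dx":0.1,"dy":0,"dz":0,"ax":0,"ay":0,"az":0,"claw":0},
  {"dx":0.1,"dy":0,"dz":0,"ax":0,"ay":0,"az":0,"claw":0.5},
  {"dx":0.1,"dy":0,"dz":0,"ax":0,"ay":0,"az":0,"claw":1},
  {"dx":0.1,"dy":0,"dz":0,"ax":0,"ay":0,"az":0,"claw":1},
  {"dx":0.1,"dy":0,"dz":0,"ax":0,"ay":0,"az":0,"claw":1},
  {"dx":0.1,"dy":0,"dz":0,"ax":0,"ay":0,"az":0,"claw":1},
  {"dx":0.1,"dy":0,"dz":0,"ax":0,"ay":0,"az":0,"claw":1},
  {"dx":0.1,"dy":0,"dz":0,"ax":0,"ay":0,"az":0,"claw":1},
])

```text
clock: 6.38
eef_pos: [527.4, 280.7, 97.5]
tool_rot: [-1.571, -0.0, -0.023]
force: [-1.1, 0.1, 2.2]
width: 12.5
```

Run:
```python
from h import *
st()
```

```text
clock 6.383
qpos [-0.165  0.798 -0.612  1.772  0.628  0.776  0.45 ]
eef_pos [527.395 280.693  97.543]
tool_rot [-1.571 -0.    -0.023]
force [-1.124  0.128  2.247]
torque [-0.01   0.068  0.   ]
width 12.534
```

Request:
servo_tool([
  {"dx":0,"dy":0,"dz":1,"ax":0,"ay":0,"az":0,"claw":1},
  {"dx":0,"dy":0,"dz":2.5,"ax":0,"ay":0,"az":0,"claw":1},
  {"dx":0,"dy":0,"dz":4.5,"ax":0,"ay":0,"az":0,"claw":1},
  {"dx":0,"dy":0,"dz":7,"ax":0,"ay":0,"az":0,"claw":1},
  {"dx":0,"dy":0,"dz":10,"ax":0,"ay":0,"az":0,"claw":1},
  {"dx":0,"dy":0,"dz":13,"ax":0,"ay":0,"az":0,"claw":1},
  {"dx":0,"dy":0,"dz":16,"ax":0,"ay":0,"az":0,"claw":1},
  {"dx":0,"dy":0,"dz":18,"ax":0,"ay":0,"az":0,"claw":1},
])

```text
clock: 7.05
eef_pos: [527.6, 281.1, 280.8]
tool_rot: [-1.569, -0.002, -0.022]
force: [0.9, 0.9, 0.0]
width: 12.6
```

Run:
```python
from h import *
st(); d=snap('wrist','wrist5'); snap('side','side5'); crop('side5',205,80,315,280,4,'s5a')
```

```text
clock 7.05
qpos [-0.08   0.592 -0.753  1.596  0.436  1.126  0.611]
eef_pos [527.624 281.131 280.785]
tool_rot [-1.569 -0.002 -0.022]
force [0.945 0.937 0.009]
torque [ 0.11  -0.017  0.024]
width 12.626
```

View pics/wrist5.png

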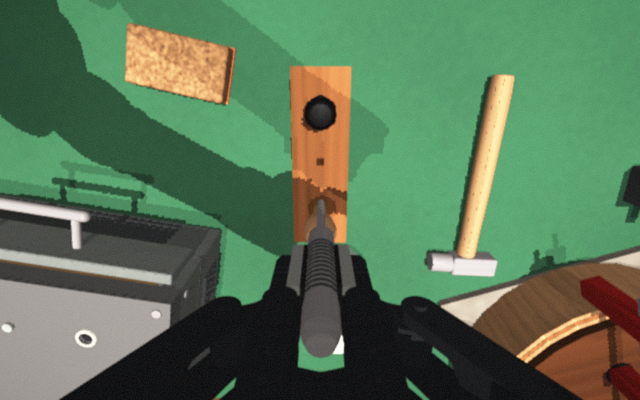

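View pics/s5a.png

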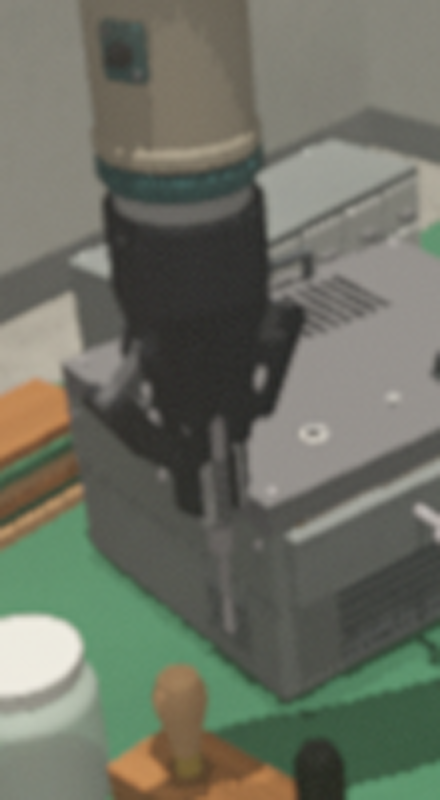

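Punch is out and held upright, and the awl and screwdriver are undisturbed. Moving to hover over the hole.

Request:
servo_tool([
  {"dx":1,"dy":-1.6,"dz":0,"ax":0,"ay":0,"az":0,"claw":1},
  {"dx":3,"dy":-4.8,"dz":0,"ax":0,"ay":0,"az":0,"claw":1},
  {"dx":5,"dy":-8,"dz":0,"ax":0,"ay":0,"az":0,"claw":1},
  {"dx":7,"dy":-11.3,"dz":0,"ax":0,"ay":0,"az":0,"claw":1},
  {"dx":9,"dy":-14.5,"dz":0,"ax":0,"ay":0,"az":0,"claw":1},
  {"dx":11,"dy":-17.7,"dz":0,"ax":0,"ay":0,"az":0,"claw":1},
  {"dx":13,"dy":-21,"dz":-0.4,"ax":0,"ay":0,"az":0,"claw":1},
  {"dx":13.8,"dy":-22.2,"dz":-1,"ax":0,"ay":0,"az":0,"claw":1},
])

```text
clock: 7.82
eef_pos: [667.9, 50.2, 265.8]
tool_rot: [-1.576, -0.0, -0.031]
force: [0.1, -1.7, -1.5]
width: 12.7
```

Request:
servo_tool([
  {"dx":0,"dy":0,"dz":0,"ax":0,"ay":0,"az":0,"claw":1},
  {"dx":0,"dy":0,"dz":0,"ax":0,"ay":0,"az":0,"claw":1},
  {"dx":0,"dy":0,"dz":0,"ax":0,"ay":0,"az":0,"claw":1},
])

```text
clock: 8.07
eef_pos: [664.2, 60.1, 266.7]
tool_rot: [-1.57, 0.002, -0.021]
force: [-0.3, 0.8, -0.8]
width: 12.5
```

Run:
```python
from h import *
st(); d=snap('wrist','wrist6'); e=snap('side','side6'); crop('side6',230,120,330,220,6,'s6a'); crop('wrist6',270,150,370,250,6,'w6a')
for D in (d,e): print(proj(D,[665.2,59.3,173]))
```

```text
clock 8.067
qpos [ 0.257  0.711 -0.727  1.405  0.48   1.208  1.03 ]
eef_pos [664.248  60.062 266.748]
tool_rot [-1.57   0.002 -0.021]
force [-0.342  0.816 -0.841]
torque [-0.012  0.069  0.027]
width 12.526
[317.90900383 197.93102787]
[283.14330045 187.9538513 ]
```

View pics/w6a.png

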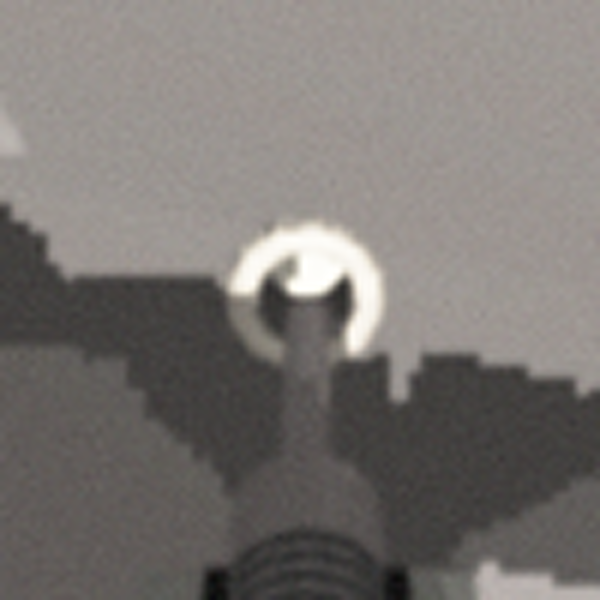

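View pics/s6a.png

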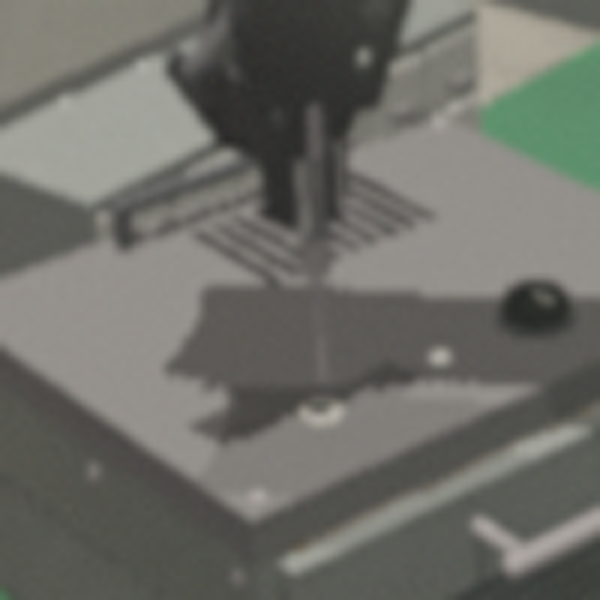

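```bash
cat >> h.py <<'E'
def tri(obs):
    A=np.zeros((3,3));b=np.zeros(3)
    for d,u,v in obs:
        c,r=ray(d,u,v);P=np.eye(3)-np.outer(r,r);A+=P;b+=P@c
    return np.linalg.solve(A,b)
E
python3 - <<'E'
from h import *
d=load('wrist6');e=load('side6')
W=lambda x,y:((x+.5)/6-.5+270,(y+.5)/6-.5+150)
S=lambda x,y:((x+.5)/6-.5+230,(y+.5)/6-.5+120)
print('tip',tri([(d,*W(307,300)),(e,*S(322,379))]))
print('hole',tri([(d,*W(306.5,293)),(e,*S(321,409))]))
for n,D,p,h in (('w',d,W(307,300),W(306.5,293)),('s',e,S(322,379),S(321,409))):
  for z in (187,189,191): print(n,z,onz(D,*p,z)-onz(D,*h,173))
E
```

```text
tip [660.4280347   61.80658559 192.20286415]
hole [664.45086007  61.06815301 174.9576686 ]
w 187 [-3.89503498  0.1277616  14.        ]
w 189 [-4.58383058  0.13983697 16.        ]
w 191 [-5.27262617  0.15191234 18.        ]
s 187 [ 1.05691329 -3.1325166  14.        ]
s 189 [-1.273352   -0.65059126 16.        ]
s 191 [-3.6036173   1.83133409 18.        ]
```

Tip rim is at about (307,300) in the wrist crop and the hole centre at (307,293). Allowing for tip radius and height, the axis needs about +2 mm in x. I'll correct and lower to just above the collar.

Request:
servo_tool([
  {"dx":0.2,"dy":0,"dz":-0.4,"ax":0,"ay":0,"az":0,"claw":1},
  {"dx":0.2,"dy":0,"dz":-0.8,"ax":0,"ay":0,"az":0,"claw":1},
  {"dx":0.2,"dy":0,"dz":-1.2,"ax":0,"ay":0,"az":0,"claw":1},
  {"dx":0.2,"dy":0,"dz":-1.2,"ax":0,"ay":0,"az":0,"claw":1},
  {"dx":0.2,"dy":0,"dz":-1.2,"ax":0,"ay":0,"az":0,"claw":1},
])

```text
clock: 8.58
eef_pos: [667.0, 58.5, 254.8]
tool_rot: [-1.571, 0.001, -0.023]
force: [-0.5, 0.2, -1.1]
width: 12.5
```

Run:
```python
from h import *
st(); d=snap('wrist','wrist7'); e=snap('side','side7'); crop('side7',258,160,308,210,12,'s7a'); crop('wrist7',295,175,345,225,12,'w7a')
```

```text
clock 8.583
qpos [ 0.255  0.724 -0.72   1.413  0.49   1.188  1.025]
eef_pos [667.011  58.509 254.812]
tool_rot [-1.571e+00  1.000e-03 -2.300e-02]
force [-0.484  0.21  -1.11 ]
torque [ 0.036  0.065 -0.042]
width 12.522
```

View pics/w7a.png

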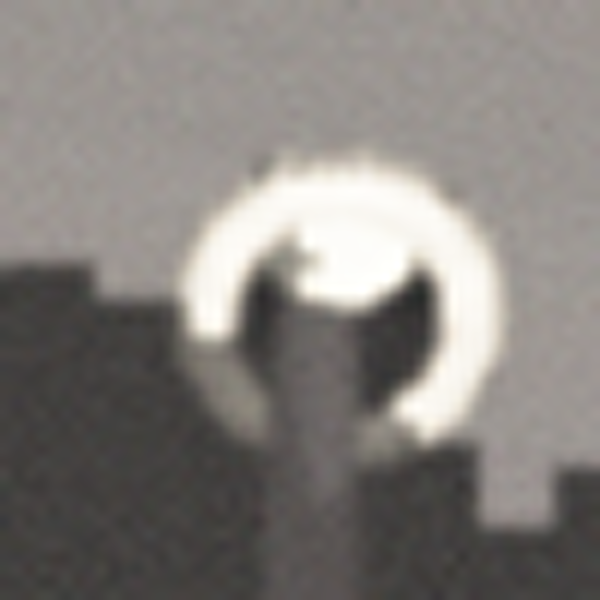

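View pics/s7a.png

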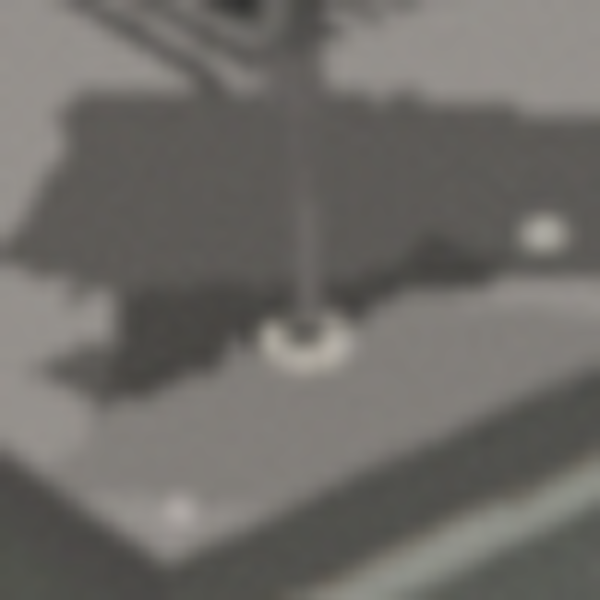

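Pin column is about 318 against hole centre 342 in the wrist crop, so it needs +1.6 mm in y; x is good. I'll correct that and start descending.

Request:
servo_tool([
  {"dx":-0.03,"dy":0.16,"dz":0,"ax":0,"ay":0,"az":0,"claw":1},
  {"dx":-0.03,"dy":0.16,"dz":0,"ax":0,"ay":0,"az":0,"claw":1},
  {"dx":-0.03,"dy":0.16,"dz":-0.2,"ax":0,"ay":0,"az":0,"claw":1},
  {"dx":-0.03,"dy":0.16,"dz":-0.2,"ax":0,"ay":0,"az":0,"claw":1},
])

```text
clock: 9.02
eef_pos: [666.9, 60.0, 253.0]
tool_rot: [-1.571, 0.0, -0.023]
force: [-0.2, 0.2, -1.4]
width: 12.6
```

Run:
```python
from h import *
st(); d=snap('wrist','wrist8'); e=snap('side','side8'); crop('side8',258,160,308,210,12,'s8a'); crop('wrist8',295,175,345,225,12,'w8a')
```

```text
clock 9.017
qpos [ 0.252  0.726 -0.719  1.416  0.492  1.184  1.021]
eef_pos [666.903  60.006 253.039]
tool_rot [-1.571  0.    -0.023]
force [-0.159  0.25  -1.364]
torque [-0.021 -0.019  0.019]
width 12.616
```

View pics/w8a.png

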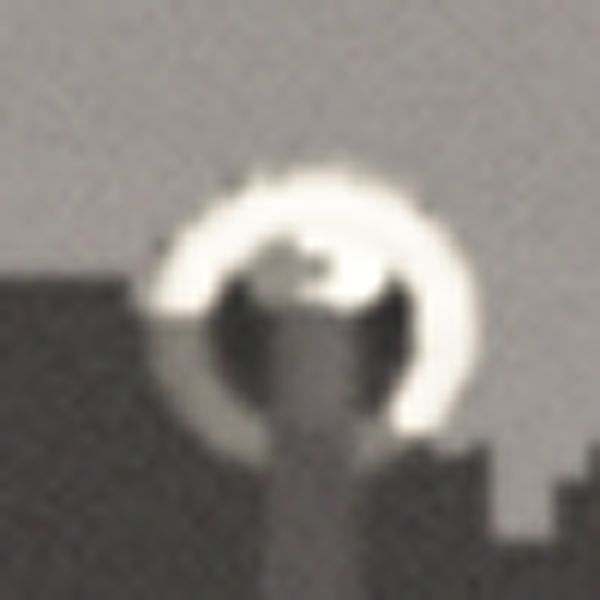

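View pics/s8a.png

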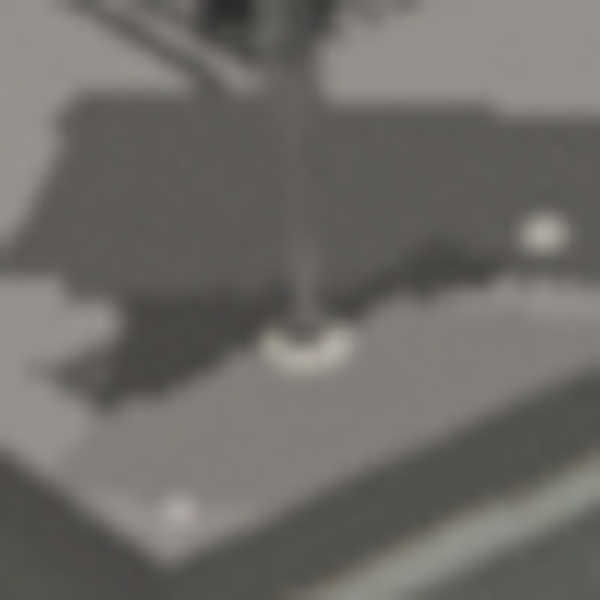

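Pin is now centred: column 315 against hole centre 316. Descending into the hole.

Request:
servo_tool([
  {"dx":-0.02,"dy":0,"dz":-0.3,"ax":0,"ay":0,"az":0,"claw":1},
  {"dx":-0.02,"dy":0,"dz":-0.6,"ax":0,"ay":0,"az":0,"claw":1},
  {"dx":-0.02,"dy":0,"dz":-0.9,"ax":0,"ay":0,"az":0,"claw":1},
  {"dx":-0.02,"dy":0,"dz":-1.2,"ax":0,"ay":0,"az":0,"claw":1},
  {"dx":-0.02,"dy":0,"dz":-1.4,"ax":0,"ay":0,"az":0,"claw":1},
  {"dx":-0.02,"dy":0,"dz":-1.4,"ax":0,"ay":0,"az":0,"claw":1},
])

```text
clock: 9.62
eef_pos: [666.5, 59.9, 238.5]
tool_rot: [-1.571, 0.001, -0.023]
force: [-0.0, 0.1, -0.9]
width: 12.7
```

Request:
servo_tool([
  {"dx":0,"dy":0,"dz":-0.2,"ax":0,"ay":0,"az":0,"claw":1},
  {"dx":0,"dy":0,"dz":-0.3,"ax":0,"ay":0,"az":0,"claw":1},
  {"dx":0,"dy":0,"dz":-0.3,"ax":0,"ay":0,"az":0,"claw":1},
])

```text
clock: 9.87
eef_pos: [666.8, 60.0, 236.1]
tool_rot: [-1.571, 0.0, -0.023]
force: [-0.0, 0.4, -1.4]
width: 12.8
```

Request:
servo_tool([
  {"dx":0,"dy":0,"dz":-0.15,"ax":0,"ay":0,"az":0,"claw":1},
  {"dx":0,"dy":0,"dz":-0.3,"ax":0,"ay":0,"az":0,"claw":1},
  {"dx":0,"dy":0,"dz":-0.3,"ax":0,"ay":0,"az":0,"claw":1},
])

```text
clock: 10.12
eef_pos: [666.7, 60.0, 233.0]
tool_rot: [-1.571, 0.0, -0.023]
force: [-0.1, 0.1, -0.7]
width: 12.7
```

Request:
servo_tool([
  {"dx":0,"dy":0,"dz":-0.15,"ax":0,"ay":0,"az":0,"claw":1},
  {"dx":0,"dy":0,"dz":-0.15,"ax":0,"ay":0,"az":0,"claw":1},
])

```text
clock: 10.28
eef_pos: [667.0, 60.1, 232.0]
tool_rot: [-1.571, -0.0, -0.023]
force: [0.7, -0.3, 1.6]
width: 12.9
```

Request:
servo_tool([
  {"dx":0,"dy":0,"dz":-0.15,"ax":0,"ay":0,"az":0,"claw":1},
  {"dx":0,"dy":0,"dz":-0.15,"ax":0,"ay":0,"az":0,"claw":1},
])

```text
clock: 10.45
eef_pos: [667.0, 60.1, 230.5]
tool_rot: [-1.571, -0.0, -0.023]
force: [-0.5, -1.1, 2.3]
width: 12.4
```

Request:
servo_tool([
  {"dx":0,"dy":0,"dz":-0.15,"ax":0,"ay":0,"az":0,"claw":1},
  {"dx":0,"dy":0,"dz":-0.15,"ax":0,"ay":0,"az":0,"claw":1},
])

```text
clock: 10.62
eef_pos: [667.0, 60.1, 229.0]
tool_rot: [-1.571, -0.0, -0.023]
force: [-0.9, -0.7, 3.8]
width: 12.5
```

Request:
servo_tool([
  {"dx":0,"dy":0,"dz":-0.1,"ax":0,"ay":0,"az":0,"claw":1},
  {"dx":0,"dy":0,"dz":-0.1,"ax":0,"ay":0,"az":0,"claw":1},
])

```text
clock: 10.78
eef_pos: [667.0, 60.1, 228.1]
tool_rot: [-1.571, -0.001, -0.023]
force: [-0.8, -0.3, 4.4]
width: 12.4
```

Request:
servo_tool([
  {"dx":0,"dy":0,"dz":-0.1,"ax":0,"ay":0,"az":0,"claw":1},
  {"dx":0,"dy":0,"dz":-0.1,"ax":0,"ay":0,"az":0,"claw":1},
])

```text
clock: 10.95
eef_pos: [667.1, 60.1, 227.3]
tool_rot: [-1.571, -0.001, -0.023]
force: [-0.2, -1.0, 5.7]
width: 12.8
```

Request:
servo_tool([
  {"dx":0,"dy":0,"dz":-0.1,"ax":0,"ay":0,"az":0,"claw":1},
  {"dx":0,"dy":0,"dz":-0.1,"ax":0,"ay":0,"az":0,"claw":1},
])

```text
clock: 11.12
eef_pos: [667.3, 60.2, 227.1]
tool_rot: [-1.571, -0.002, -0.023]
force: [-1.0, -0.9, 9.8]
width: 12.4
```

Request:
servo_tool([
  {"dx":0,"dy":0,"dz":-0.1,"ax":0,"ay":0,"az":0,"claw":1},
  {"dx":0,"dy":0,"dz":-0.1,"ax":0,"ay":0,"az":0,"claw":1},
])

```text
clock: 11.28
eef_pos: [667.5, 60.3, 227.0]
tool_rot: [-1.571, -0.002, -0.023]
force: [-1.6, -1.0, 12.9]
width: 13.1
```

On the solid stop: z stalls at 227.0 mm and force climbs past the 6 N spring. I'll let it settle and verify.

Request:
servo_tool([
  {"dx":0,"dy":0,"dz":0,"ax":0,"ay":0,"az":0,"claw":1},
  {"dx":0,"dy":0,"dz":0,"ax":0,"ay":0,"az":0,"claw":1},
  {"dx":0,"dy":0,"dz":0,"ax":0,"ay":0,"az":0,"claw":1},
  {"dx":0,"dy":0,"dz":0,"ax":0,"ay":0,"az":0,"claw":1},
])

```text
clock: 11.62
eef_pos: [667.5, 60.3, 227.0]
tool_rot: [-1.571, -0.002, -0.023]
force: [-1.8, -0.6, 13.2]
width: 12.7
```

Run:
```python
from h import *
st(); snap('wrist','wrist9'); snap('side','side9'); snap('top','top9'); crop('side9',190,60,450,340,2.1,'s9a'); crop('wrist9',270,150,370,250,6,'w9a')
```

```text
clock 11.617
qpos [ 0.249  0.748 -0.708  1.448  0.512  1.131  1.003]
eef_pos [667.47   60.27  226.975]
tool_rot [-1.571 -0.002 -0.023]
force [-1.846 -0.562 13.236]
torque [-0.331  0.692 -0.033]
width 12.693
```

View pics/w9a.png

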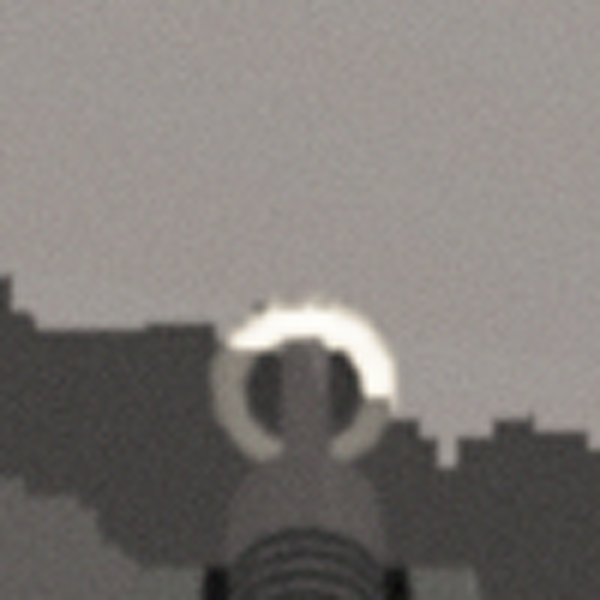

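View pics/s9a.png

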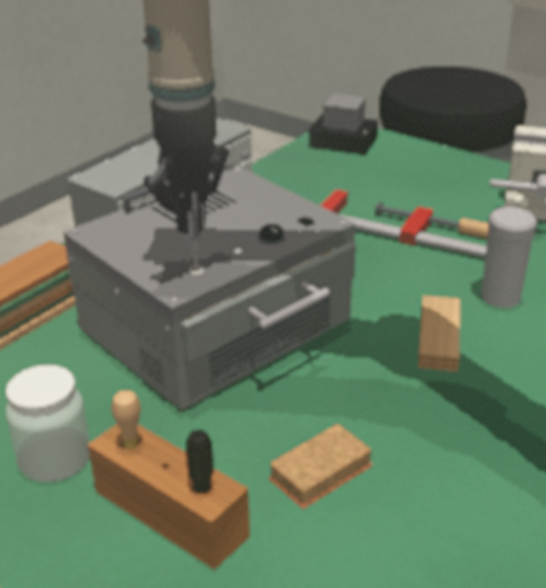

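View pics/top9.png

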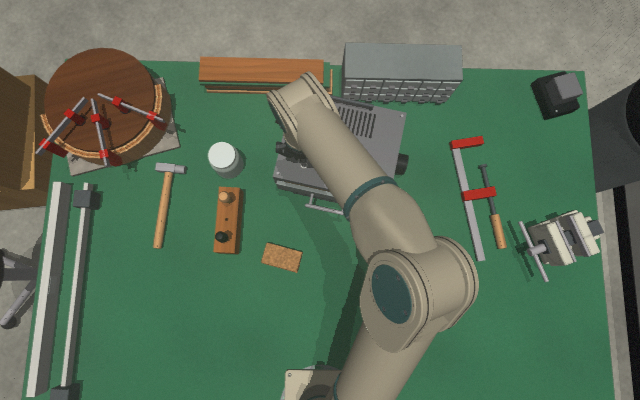

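The pin is in the hole and centred, the drawer is shut, and the other tools and objects are unmoved. One quick numeric check that the drawer stayed home, then I'll hand in.

Run:
```python
from h import *
d=load('top2');A=lambda x,y:((x+.5)/3.4-.5+195,(y+.5)/3.4-.5+80)
b=[onz(d,*A(*p),126) for p in [(378,427),(516,455)]];m=(b[0]+b[1])/2
c,s=np.cos(-.2),np.sin(-.2);print(c*(m[0]-727)+s*(m[1]+40.5))
from cell import finish_job
print(finish_job()); st()
```

```text
-178.5617879551904
the job is handed in; nothing more can be done
None
the job is handed in; nothing more can be done
```

I pushed the filter drawer home, then took the pin punch and used it to press the reset button down onto its stop. The job was handed in at about 12 s, still gripping the punch and holding the button down.

- **Drawer:** I pushed it until it stopped moving and the force rose. The bar pull measured 178.6 mm ahead of the extractor's origin afterwards, against 178 mm nominal when home. That picture was taken before the punch was fetched; the last pictures still show the drawer shut.
- **Button:** Contact came at a tool height of about 232.2 mm. The tool stalled at 227.0 mm, which matches the 5 mm travel. The wrist force held steady at about 13 N, against 6 N needed to press it fully.
- **Grip and surroundings:** The finger opening read about 12.7 mm rather than the punch's 14 mm. It stayed constant, and the pin sat centred in the hole. The other tools and objects appeared unmoved in the last pictures.
- **Disagreement:** The wrist camera differed from the top and side cameras by about 4 mm. I therefore aligned the punch and the hole relative to the fingers and the pin in view.

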